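# Crank down the outrigger jack of a model-hull cradle onto its bearing block

### The arm

A 6-joint arm with a two-finger parallel gripper is mounted at the origin on the work surface. World frame = base frame: x ahead of the robot, y to its left, z up, the work surface at z = 0. Lengths are in m, angles in rad, forces in N, time in s.
With the tool pointing down it reaches from about 0.35 to 0.775 m from the base axis. Payload 7.3 kg.
Tool frame: the origin (TCP) lies midway between the tips of the shut fingers; the grasp point (between the pads) lies 19 mm behind it; x points along the fingers, z is the direction in which the jaws open and shut, and the axes are right-handed (so a half turn about x gives the same grasp; the last joint's range is limited). The gripper opens to 92 mm and grips with 3 to 60 N. Pads are 19 mm wide; open, the fingers measure 130 mm over their backs; the gripper's body (75 mm by 190 mm) begins 47 mm behind the grasp point.
Start: joints at [1.141, 0.342, 1.524, -0, 1.275, -0.146], TCP at [0.147, 0.504, 0.227] pointing down, gripper open.
Joint ranges: [-2.53, 2.53], [-0.77, 2.02], [0.04, 2.7], [-1, 4.14], [0.28, 2.66], [-3.11, 3.11]. Speed limits (rad/s): [2.57, 2.57, 3.14, 3.14, 3.14, 3.14].

### API

Orientations are given as [roll, pitch, yaw] about the fixed x, y, z axes, in that order (R = Rz(yaw) Ry(pitch) Rx(roll)).
In Python, from cell import observe, cams, robot gives the robot as it stands.
- The arm moves only by the tool jog_arm, never from a script. Its argument "plan" is one flat list of numbers, 7 for each row, row after row: the turn, a rotation vector about the tool's x, y, z in degrees, then the shift along the tool's x, y, z in cm, then the opening, from -1 (shut) to 1 (fully open). In form: [ax, ay, az, x, y, z, jaw, ax, ay, az, x, y, z, jaw, ...]. A call has 1 to 10 rows; each row is the pose to reach, as a shift and turn from the pose commanded when the call began, along the tool's axes at that moment; what a row does not reach only later rows make up. A row lasts 1/10 s, in which the tool goes at most 50 mm and 8.59 degrees, less where a joint would pass 70% of its speed; a pose out of reach is approached as far as the arm can. A call with a gripper value outside its range is refused whole. The fingers move at their own pace and stop on an object; "newtons" is the grip in N (left out, the last holds). Time passes only in rows, so rows that repeat a pose let the fingers close. It gives the time, the measured TCP pose, the force and the opening at its end, in the units of the state.
- observe(): the state, without advancing time (a new reading comes with each control period).
- cams.read_camera(name): name is "side" or "top" or "wrist"; returns a dict with "image" (420x560x3 uint8, red, green, blue), "fov_y" (degrees; the focal length in pixels is half the picture's height over the tangent of half this angle, whatever the lens; pixels are square), "cx", "cy" (the principal point, pixels), "T" (4x4, takes a point from camera to world coordinates). Camera axes: x right, y down, z forward; pixel columns grow to the right and rows downward; lengths in m; the calibration is good to about 2 mm. The wrist camera is an equidistant fisheye: a pixel r from the principal point sees the ray r / f radians off the axis. A picture is of the moment at which its call begins. There is no depth.
- robot.hand_in(): hands the job in, once; it reports no verdict.
The state is a dict: "time": time; "qpos": joint angles; "qvel": joint speeds; "joint_efforts": joint torques, N m; "tool_pos": TCP position; "tool_rot": TCP orientation; "contact_force": force on the tool from outside, world axes, zero at the start; "torque": the same for the moment, N m; "opening": finger opening in m.
Only numpy, scipy, OpenCV 4.12 (cv2) and the standard library are available. Lean on these libraries where they do the work, as an engineer would, in place of code of your own. Each camera call takes 0.05 s, during which the arm holds its last target.

### The job

The overhanging end of the hull cradle needs propping before anyone works on it. Put the wooden bearing block flat on the bench under the raised foot of the cradle's jack, so that the whole foot will stand on it, then turn the crank clockwise until you feel the foot meet the block and the crank grow heavy, and go on about a quarter of a turn more so that it bears firmly, without forcing it to half a turn. Then let go, and leave the bottle, the jar and the blue canopy where they stand.

Things in the scene. Friction and masses are not known exactly. Their poses are not given: they have to be found in the camera images.
- cradle: Fixed cradle: lilac-grey hull section (345 mm long, 190 mm wide, top 213 mm up) and a beam (underside 117 mm up) ending in an upright crank jack. Origin: on the bench below the jack's axis. z up; +y runs level along the beam to the hull, which lies at y = 165 to 510 mm, x = -100 to 100 mm; the bench is free on the -y side and beside the jack.
- foot_spot (a point): Point on the bench straight below the jack's axis and the centre of its foot. The foot, round, 44 mm across with a rubber sole, hangs on a steel leg below the jack tube (lower end 100 mm up). The gap from its sole to the top of the block, once that is in place, differs each time (about 16 to 42 mm) and is not reported.
- crank_axis (a point): Point on the crank's upright axis, 248 mm up, level with the handle's middle. Clockwise from above lowers the foot, 24 mm a turn, over several turns; it stays where it is left. Turning in free air takes 6 to 7 N at the handle (less is felt once stopped). With the sprung foot down on something, the load, moving or held still, grows about 5 N per further quarter turn (72 N more on the foot).
- crank_handle (a point): Centre of the red upright crank handle: a round sleeve, 24 mm across, 56 mm tall (220 to 276 mm above the bench), spinning freely on its pin, 55 mm off the crank axis, on the flat crank arm (top 217 mm up). Gripped from above it can be led round in a circle without turning the gripper. Its place round the axis at the start differs.
- block_centre (a point): Centre of the loose bearing block: brown wood with a cork face, 60 mm (its x) by 180 mm (its y) by 24 mm thick, about 0.2 kg, lying flat on the bench at the start; this point is 12 mm above its underside. z up.
- canopy: Bystander: loose blue translucent canopy, 105 x 160 mm and about 105 mm tall, origin at the centre of its underside.
- glue: Bystander: white bottle with an orange cap, 48 mm in diameter, 125 mm tall, origin at the centre of its underside.
- paintjar: Bystander: blue jar with a white lid, 58 mm in diameter, 62 mm tall, origin at the centre of its underside.

How it is judged:
By the outcome, as a careful person would: the job done as asked, in the order asked, and still so for the second after the job is handed in, with the robot touching nothing.
It also fails if it takes over 67 s, if anything falls off the work surface, if the arm or the gripper's body presses on something with over 40 N, if the wrist force passes 120 N, or if a joint passes its speed limit or range.

## Working session

There is one attempt and no reset: what is moved stays moved. The work goes in short steps, Python scripts to look and compute and a tool call to move; the robot and the scene stay as the last step left them, time stands still between calls to the robot, and variables do not carry over. Pictures are saved under pics/ and viewed, and the job is handed in when it is done.

Besides the shell and the picture viewer there is one more tool, called as name(argument=value, ...) on one line, values as JSON. jog_arm: Moves the arm, as the interface text tells. Its arguments: {"type":"object","properties":{"plan":{"type":"array"},"newtons":{"type":"number"}},"required":["plan"]}

```bash
mkdir -p pics; ls
python3 - <<'E'
from cell import observe, cams, robot
import cv2
s=observe()
print(s)
for n in ("side","top","wrist"):
    c=cams.read_camera(n)
    cv2.imwrite(f"pics/{n}0.png",c["image"][:,:,::-1])
    print(n,c["fov_y"],c["cx"],c["cy"],c["T"].round(4).tolist())
E
```

```text
pics
{'time': 0.0, 'qpos': array([ 1.14100699e+00,  3.42721521e-01,  1.52501169e+00,  1.43076914e-06,
        1.27538430e+00, -1.46026190e-01]), 'qvel': array([-3.09370177e-04, -8.15534244e-04,  1.86572275e-04, -1.34396890e-03,
        4.88366498e-06,  3.48550914e-04]), 'joint_efforts': array([ 1.04576040e-03, -4.31242096e+01, -2.44219619e+01,  7.18409009e-02,
        5.60849416e-02, -1.40996613e-04]), 'tool_pos': array([0.14680713, 0.50363907, 0.22604744]), 'tool_rot': array([ 2.99466923,  1.56927147, -2.00148331]), 'contact_force': array([ 0.06720041, -0.77907937, -0.30924977]), 'torque': array([-0.04210914,  0.0356763 ,  0.05736221]), 'opening': 0.09179061287093818}
side 45.900509009694446 289.4435754022617 214.07498732461514 [[0.854, -0.3063, 0.4205, 0.2052], [-0.5197, -0.4664, 0.7158, -0.7354], [-0.0231, -0.8299, -0.5575, 0.7007], [0.0, 0.0, 0.0, 1.0]]
top 42.889008518614034 283.0455743398199 207.73506333696963 [[0.0035, -0.9922, 0.1244, 0.4867], [-0.9998, -0.0062, -0.0212, -0.0814], [0.0218, -0.1243, -0.992, 1.0441], [0.0, 0.0, 0.0, 1.0]]
wrist 65.70646984690485 279.8848849496982 204.16212925025496 [[0.2784, 0.9226, 0.267, 0.0754], [0.9605, -0.267, -0.0789, 0.5258], [-0.0015, 0.2784, -0.9605, 0.3844], [0.0, 0.0, 0.0, 1.0]]
```

View pics/side0.png

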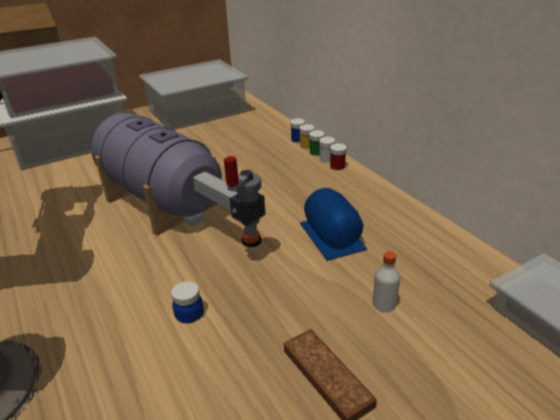

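View pics/top0.png

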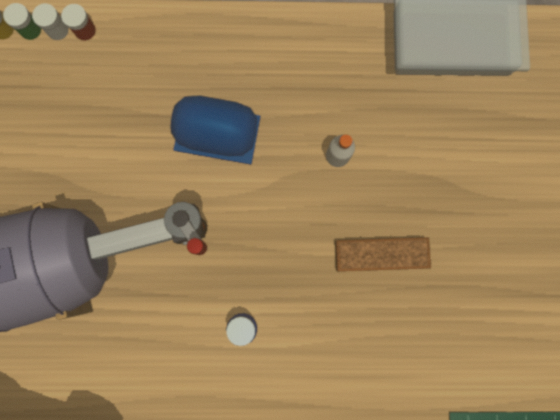

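View pics/wrist0.png

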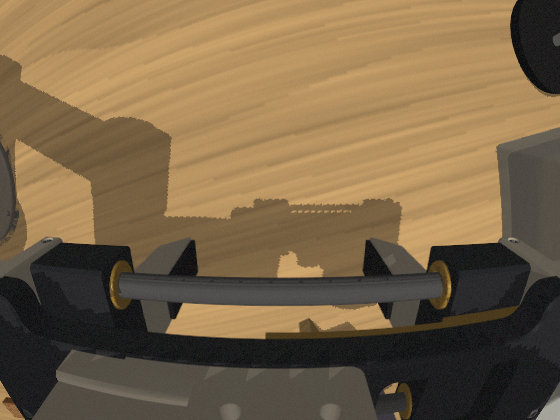

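```bash
cat > h.py <<'E'
import numpy as np, cv2
from cell import observe, cams, robot
def cam(n,save=None):
    c=cams.read_camera(n)
    if save: cv2.imwrite(save,c["image"][:,:,::-1])
    return c
def ray(c,u,v,fish=False):
    h=c["image"].shape[0]; f=h/2/np.tan(np.radians(c["fov_y"])/2)
    d=np.array([(u-c["cx"])/f,(v-c["cy"])/f,1.0])
    if fish:
        r=np.hypot(d[0],d[1]); 
        d=np.array([np.sin(r)*d[0]/r,np.sin(r)*d[1]/r,np.cos(r)]) if r>1e-9 else d
    T=c["T"]; return T[:3,3],T[:3,:3]@(d/np.linalg.norm(d))
def onz(c,u,v,z,fish=False):
    o,d=ray(c,u,v,fish); return o+d*(z-o[2])/d[2]
def tri(r1,r2):
    A=np.zeros((3,3));b=np.zeros(3)
    for o,d in(r1,r2):
        P=np.eye(3)-np.outer(d,d);A+=P;b+=P@o
    x=np.linalg.solve(A,b); 
    return x,[np.linalg.norm((np.eye(3)-np.outer(d,d))@(x-o)) for o,d in (r1,r2)]
def proj(c,p,fish=False):
    h=c["image"].shape[0]; f=h/2/np.tan(np.radians(c["fov_y"])/2)
    q=c["T"][:3,:3].T@(np.asarray(p)-c["T"][:3,3])
    if fish:
        th=np.arctan2(np.hypot(q[0],q[1]),q[2]);k=f*th/np.hypot(q[0],q[1]);return c["cx"]+k*q[0],c["cy"]+k*q[1]
    return c["cx"]+f*q[0]/q[2],c["cy"]+f*q[1]/q[2]
def big(mask):
    n,l,s,ce=cv2.connectedComponentsWithStats(mask.astype(np.uint8))
    i=1+np.argmax(s[1:,4]); return l==i,s[i],ce[i]
E
python3 - <<'E'
from h import *
a=cv2.imread("pics/top0.png")[180:280,80:240];cv2.imwrite("pics/ztop.png",cv2.resize(a,None,fx=5,fy=5,interpolation=cv2.INTER_CUBIC))
a=cv2.imread("pics/side0.png")[140:260,170:290];cv2.imwrite("pics/zside.png",cv2.resize(a,None,fx=5,fy=5,interpolation=cv2.INTER_CUBIC))
E
```

```text
(no output)
```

View pics/ztop.png

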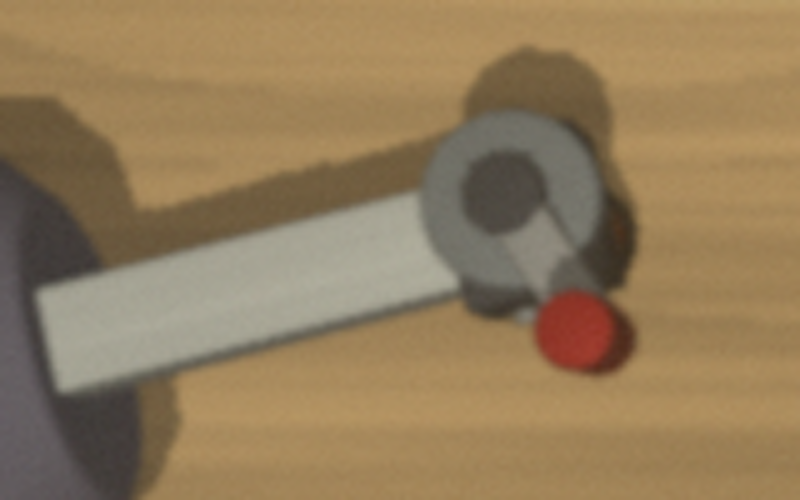

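View pics/zside.png

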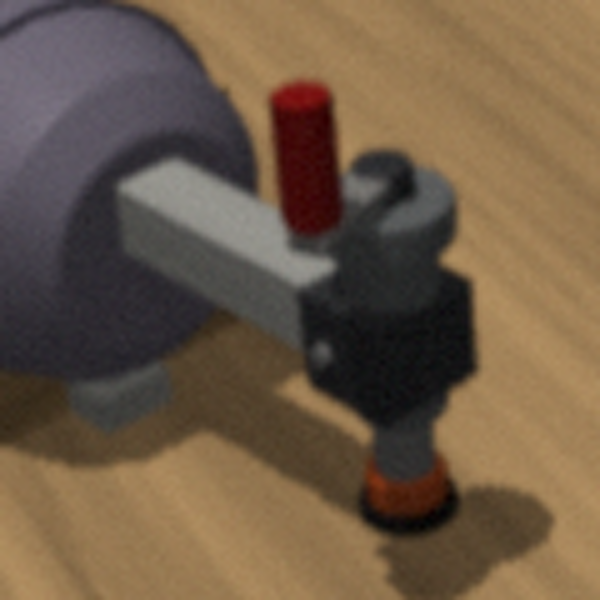

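Run:
```python
from h import *
t=cam("top");s=cam("side")
def red(c,zc):
    hsv=cv2.cvtColor(c["image"],cv2.COLOR_RGB2HSV);h,S,V=cv2.split(hsv)
    return ((h<7)|(h>173))&(S>170)&(V>70)
# handle
print("handle top cam z.276",onz(t,195,246,.276),"side top-centre",onz(s,230.4,158.6,.276))
print("tri handle top",tri(ray(t,195,246),ray(s,230.4,158.6)))
print("cap tri",tri(ray(t,180.4,218.4),ray(s,247,172)))
for z in(.217,.222,.228): print("cap top",z,onz(t,180.4,218.4,z),onz(s,247,172,z))
for z in (.17,.19,.2,.21): print("disc",z,onz(t,182.6,220,z))
for z in (.04,.05,.06,.066): print("sole side",z,onz(s,251.6,241,z))
# beam edges (top) 
P=lambda u,v:(80+u/5,180+v/5)
for z in (.14,.16): 
    for A,B in (((40,290),(420,190)),((60,392),(455,290))):
        a=onz(t,*P(*A),z);b=onz(t,*P(*B),z);d=a-b;print("beam dir",z,np.degrees(np.arctan2(d[1],d[0])),a[:2],b[:2])
# block
for n,c in (("top",t),("side",s)):
    im=c["image"];hsv=cv2.cvtColor(im,cv2.COLOR_RGB2HSV)
    print(n,"block hsv",hsv[254,383] if n=="top" else hsv[372,328],"bench",hsv[300,383] if n=="top" else hsv[330,300])
```

```text
handle top cam z.276 [0.52713072 0.02791957 0.276     ] side top-centre [0.52985467 0.0276303  0.276     ]
tri handle top (array([0.52830743, 0.02733511, 0.27646257]), [np.float64(0.0013081774344605684), np.float64(0.001308177434460562)])
cap tri (array([0.57410906, 0.0587877 , 0.21942022]), [np.float64(0.0016734005189109709), np.float64(0.001673400518911019)])
cap top 0.217 [0.5728314 0.0598812 0.217    ] [0.57752929 0.06215938 0.217     ]
cap top 0.222 [0.57231088 0.05902684 0.222     ] [0.57368033 0.05391538 0.222     ]
cap top 0.228 [0.57168625 0.05800161 0.228     ] [0.56906158 0.04402258 0.228     ]
disc 0.17 [0.5751128  0.06425406 0.17      ]
disc 0.19 [0.57309047 0.06092034 0.19      ]
disc 0.2 [0.57207931 0.05925347 0.2       ]
disc 0.21 [0.57106815 0.05758661 0.21      ]
sole side 0.04 [0.57769895 0.06757487 0.04      ]
sole side 0.05 [0.57206065 0.05542187 0.05      ]
sole side 0.06 [0.56642236 0.04326887 0.06      ]
sole side 0.066 [0.56303938 0.03597707 0.066     ]
beam dir 0.14 105.3126359043909 [0.54687224 0.22668877] [0.58136849 0.10070087]
beam dir 0.14 104.9223538710332 [0.5127857  0.21839833] [0.54756067 0.08790927]
beam dir 0.16 105.31263590439092 [0.54554175 0.21987232] [0.57927488 0.0966715 ]
beam dir 0.16 104.9223538710332 [0.51220926 0.21176528] [0.54621495 0.08416287]
top block hsv [ 16 136 131] bench [ 18 117 166]
side block hsv [ 14 145 114] bench [ 18 117 166]
```

Run:
```python
from h import *
from scipy.spatial.transform import Rotation as R
t=cam("top");s=cam("side")
for n,c,(x,y,w,h) in (("top",t,(320,220,130,70)),("side",s,(270,320,120,100))):
    im=cv2.cvtColor(c["image"],cv2.COLOR_RGB2HSV).astype(int)[y:y+h,x:x+w]
    m=((im[...,1]>126)|(im[...,2]<140))&(im[...,2]<150)
    m=cv2.medianBlur(m.astype(np.uint8),5)
    m,st,ce=big(m)
    cn=max(cv2.findContours(m.astype(np.uint8),cv2.RETR_EXTERNAL,cv2.CHAIN_APPROX_NONE)[0],key=cv2.contourArea)
    r=cv2.minAreaRect(cn);b=cv2.boxPoints(r)+[x,y]
    print(n,st,ce+[x,y],r,b.round(1).tolist())
    o=c["image"].copy();cv2.drawContours(o,[cn+np.array([x,y])],-1,(0,255,0),1);cv2.imwrite(f"pics/blk{n}.png",cv2.resize(o[y-10:y+h,x-10:x+w+10,::-1],None,fx=4,fy=4))
    if n=="top":
        q=np.array([onz(c,u,v,.024)[:2] for u,v in b]);print(q.round(4).tolist(),q.mean(0),[np.linalg.norm(q[i]-q[i-1]) for i in range(4)])
        d=q-np.roll(q,1,0);print(np.degrees(np.arctan2(d[:,1],d[:,0])))
for nm,uv,z in (("glue cap",(345,142),.125),("jar lid",(240,330),.062)): print(nm,onz(t,*uv,z))
print("glue side cap",onz(s,390,257,.125),"jar side",onz(s,186,292,.062), "canopy corners",[onz(t,u,v,0)[:2].round(3) for u,v in((175,152),(252,162),(260,115))])
st=observe();print(R.from_euler("xyz",st["tool_rot"]).as_matrix().round(3))
```

```text
top [  14   15   97   37 3254] [381.64996927 252.95943454] ((61.77339172363281, 32.97505187988281), (34.36922073364258, 96.27249145507812), 88.15238952636719) [[333.1, 237.4], [429.3, 234.2], [430.4, 268.6], [334.2, 271.7]]
[[0.5581, -0.1993], [0.565, -0.3848], [0.4994, -0.3849], [0.4929, -0.2008]] [ 0.52886091 -0.29243669] [np.float64(0.06529880177519823), np.float64(0.1856323793514946), np.float64(0.06563768324834719), np.float64(0.18415446078313646)]
[   1.38111959  -87.87003514 -179.90572855   92.03568215]
side [  13    9   95   91 4101] [329.47744453 376.14069739] ((59.58381652832031, 54.929656982421875), (109.5479965209961, 42.23801040649414), 49.993743896484375) [[278.2, 346.6], [310.5, 319.4], [381.0, 403.3], [348.6, 430.5]]
glue cap [ 0.71959069 -0.21001136  0.125     ]
jar lid [ 0.38799496 -0.02580855  0.062     ]
glue side cap [ 0.72021756 -0.21776018  0.125     ] jar side [ 0.38682629 -0.03323525  0.062     ] canopy corners [array([0.728, 0.111]), array([ 0.709, -0.042]), array([ 0.805, -0.057])]
[[-0.   -0.96  0.28]
 [-0.    0.28  0.96]
 [-1.    0.   -0.  ]]
```

View pics/blktop.png

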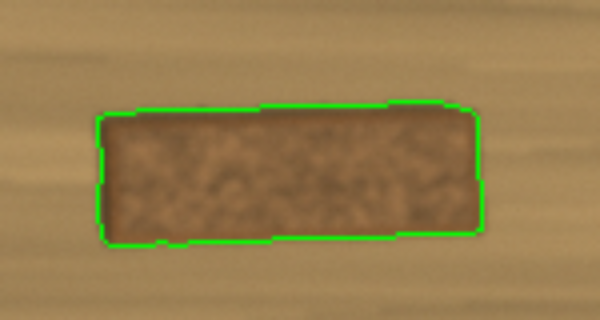

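View pics/blkside.png

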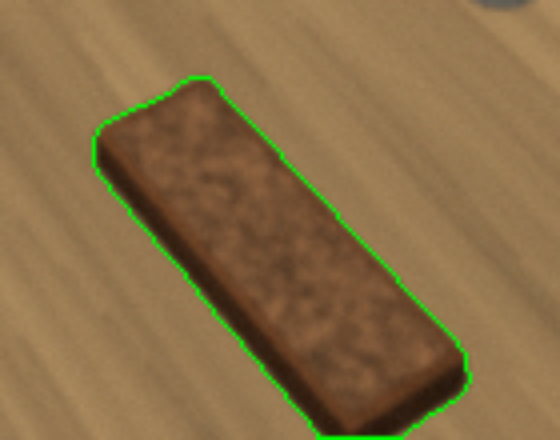

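```bash
cat >> h.py <<'E'
from scipy.spatial.transform import Rotation as R
def rot(): return R.from_euler("xyz",observe()["tool_rot"]).as_matrix()
def rel(M,p0,p): # world point -> tool shift cm
    return (M.T@(np.asarray(p)-np.asarray(p0))*100).round(2)
E
python3 - <<'E'
from h import *
M=rot();p=observe()["tool_pos"]
print("call1",rel(M,p,(.32,.25,.28)))
def Y(a):
    a=np.radians(a);z=np.array([np.cos(a),np.sin(a),0]);x=np.array([0,0,-1.]);return np.stack([x,np.cross(z,x),z],1)
print("yaw now",np.degrees(np.arctan2(M[1,2],M[0,2])))
print("call2",rel(Y(-10.2),(.32,.25,.28),(.42,-.02,.28)))
print("call3",rel(Y(-94.2),(.42,-.02,.28),(.5287,-.3545,.12)))
s=cam("side")
q=np.array([onz(s,260+u/4,310+v/4,.024)[:2] for u,v in((205,78),(97,133),(340,435),(465,355))]);print("side block",q.round(4).tolist(),q.mean(0))
E
```

```text
call1 [ -5.34 -23.72 -19.53]
yaw now 73.73853009744981
call2 [  0.   -24.8   14.62]
call3 [16.   13.29 32.56]
side block [[0.5534, -0.2093], [0.4955, -0.2106], [0.4974, -0.3867], [0.5596, -0.3847]] [ 0.52648675 -0.29782351]
```

jog_arm(plan=[8.4,0,0,-0.5,-2.4,-2.0,1,16.8,0,0,-1.1,-4.7,-3.9,1,25.2,0,0,-1.6,-7.1,-5.9,1,33.6,0,0,-2.1,-9.5,-7.8,1,42,0,0,-2.7,-11.9,-9.8,1,50.4,0,0,-3.2,-14.2,-11.7,1,58.8,0,0,-3.7,-16.6,-13.7,1,67.2,0,0,-4.3,-19.0,-15.6,1,75.6,0,0,-4.8,-21.3,-17.6,1,84,0,0,-5.3,-23.7,-19.5,1])

```text
time: 1.4
tool_pos: [0.3203, 0.2493, 0.2801]
tool_rot: [0.823, 1.57, 0.638]
contact_force: [-0.4, -0.2, -0.3]
opening: 0.092
```

jog_arm(plan=[8.4,0,0,0,-2.5,1.5,1,16.8,0,0,0,-5.0,2.9,1,25.2,0,0,0,-7.4,4.4,1,33.6,0,0,0,-9.9,5.8,1,42,0,0,0,-12.4,7.3,1,50.4,0,0,0,-14.9,8.8,1,58.8,0,0,0,-17.4,10.2,1,67.2,0,0,0,-19.8,11.7,1,75.6,0,0,0,-22.3,13.2,1,84,0,0,0,-24.8,14.6,1])

```text
time: 2.4
tool_pos: [0.4197, -0.0208, 0.2798]
tool_rot: [1.816, 1.57, 0.165]
contact_force: [0.8, 0.9, 0.4]
opening: 0.0919
```

jog_arm(plan=[8.4,0,0,1.6,1.3,3.3,1,16.8,0,0,3.2,2.7,6.5,1,25.2,0,0,4.8,4.0,9.8,1,33.6,0,0,6.4,5.3,13.0,1,42,0,0,8.0,6.6,16.3,1,50.4,0,0,9.6,8.0,19.6,1,58.8,0,0,11.2,9.3,22.9,1,67.2,0,0,12.8,10.6,26.2,1,75.6,0,0,14.4,12.0,29.4,1,84,0,0,16.0,13.3,32.7,1])

```text
time: 3.4
tool_pos: [0.5281, -0.3569, 0.1188]
tool_rot: [-1.616, 1.571, 1.55]
contact_force: [0.6, 0.0, 0.3]
opening: 0.092
```

Run:
```python
from h import *
c=cam("wrist","pics/w1.png");print(observe()["tool_pos"],observe()["qpos"].round(3));print(rot().round(3));print(c["T"][:3,3])
M=rot();print(rel(M,observe()["tool_pos"],(.5287,-.356,.003)))
```

```text
[ 0.52777195 -0.36138569  0.11537927] [-7.190e-01  6.480e-01  1.331e+00 -2.000e-03  1.164e+00  2.409e+00]
[[-0.002  0.014 -1.   ]
 [-0.    -1.    -0.014]
 [-1.     0.     0.002]]
[ 0.5304931  -0.43118084  0.27707886]
[11.24 -0.54 -0.12]
```

View pics/w1.png

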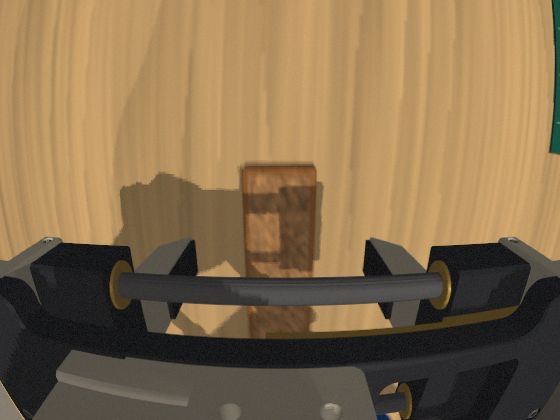

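jog_arm(plan=[0,0,0,3,0,0,1,0,0,0,6,0,0,1,0,0,0,8,0,0,1,0,0,0,9,0,0,1,0,0,0,9,0,0,1])

```text
time: 3.95
tool_pos: [0.5271, -0.3549, 0.0284]
tool_rot: [-0.777, 1.568, 2.396]
contact_force: [-0.0, 0.6, 0.7]
opening: 0.0916
```

Run:
```python
from h import *
c=cam("wrist","pics/w2.png");t=cam("top","pics/t2.png");print(observe()["tool_pos"],observe()["contact_force"]);M=rot();print(M.round(3))
print(rel(M,observe()["tool_pos"],(.5287,-.356,.003)))
c1=dict(c)
```

```text
[ 0.52829387 -0.35589136  0.03065928] [-0.41553349 -0.0199197   1.06156652]
[[ 0.001  0.031 -1.   ]
 [-0.001 -1.    -0.031]
 [-1.     0.001 -0.001]]
[ 2.77  0.01 -0.04]
```

View pics/w2.png

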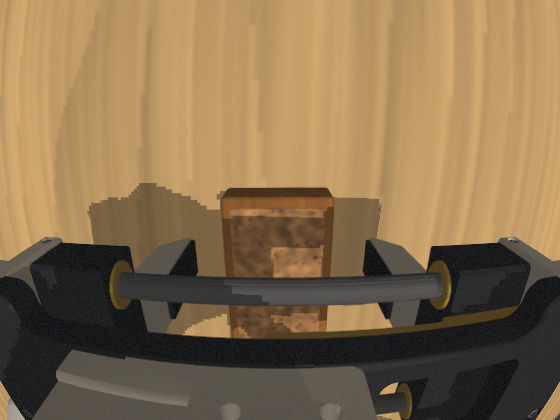

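View pics/t2.png

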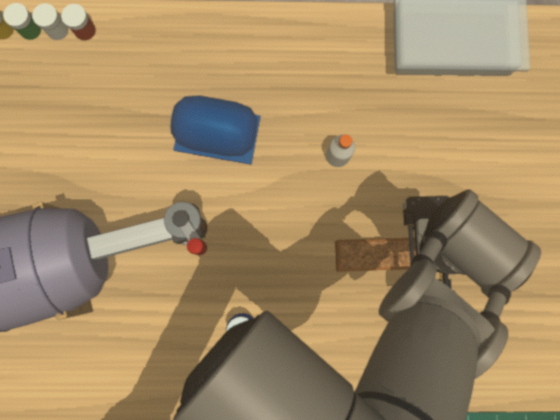

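jog_arm(plan=[0,0,0,1.5,0,0,1,0,0,0,2.7,0,0,1,0,0,0,2.7,0,0,1,0,0,0,2.7,0,0,-1,0,0,0,2.7,0,0,-1,0,0,0,2.7,0,0,-1,0,0,0,2.7,0,0,-1,0,0,0,2.7,0,0,-1], newtons=40)

```text
time: 4.85
tool_pos: [0.5278, -0.3556, 0.0029]
tool_rot: [2.671, 1.57, -0.441]
contact_force: [-0.4, -0.2, 1.5]
opening: 0.0597
```

jog_arm(plan=[0,0,0,-0.6,0,0,-1,0,0,0,-1.2,0,0,-1,0,0,0,-1.2,-2,-0.5,-1,0,0,0,-1.2,-5.5,-1.3,-1,0,0,0,-1.2,-9.5,-2.1,-1,0,0,0,-1.2,-13.5,-3,-1,0,0,0,-1.2,-17.5,-3.9,-1,0,0,0,-1.2,-20.5,-4.6,-1,0,0,0,-1.2,-22.2,-5.1,-1,0,0,0,-1.2,-22.6,-5.1,-1])

```text
time: 5.85
tool_pos: [0.5721, -0.1251, 0.0149]
tool_rot: [-1.505, 1.57, 1.67]
contact_force: [0.7, -0.5, -1.9]
opening: 0.0596
```

Run:
```python
from h import *
c=cam("side","pics/s3.png");t=cam("top","pics/t3.png");print(observe()["tool_pos"],observe()["contact_force"],observe()["opening"])
```

```text
[ 0.57173437 -0.12727339  0.01487242] [ 0.63344905  0.28780201 -1.05003721] 0.06003025494098211
```

View pics/s3.png

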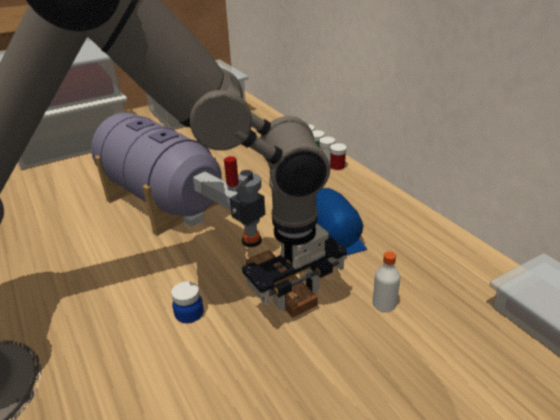

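View pics/t3.png

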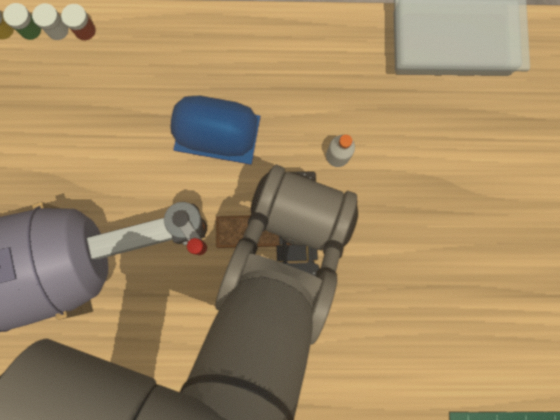

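Run:
```python
from h import *
t=cam("top");s=cam("side")
print(tri(ray(t,305,208),ray(s,292,158)))
for z in (.3,.35,.4,.45): print(z,[onz(t,u,v,z)[:2].round(3) for u,v in((262,200),(222,290),(250,235))])
print(proj(s,(.5282,.0276,.276)),[proj(s,(.5717,-.127,z)) for z in (.1,.2,.3,.4)])
```

```text
(array([ 0.57395694, -0.1251911 ,  0.330898  ]), [np.float64(0.00227345146679204), np.float64(0.0022734514667919815)])
0.3 [array([ 0.591, -0.068]), array([ 0.466, -0.014]), array([ 0.542, -0.051])]
0.35 [array([ 0.584, -0.069]), array([ 0.467, -0.018]), array([ 0.538, -0.053])]
0.4 [array([ 0.577, -0.07 ]), array([ 0.469, -0.023]), array([ 0.534, -0.055])]
0.45 [array([ 0.57, -0.07]), array([ 0.47 , -0.028]), array([ 0.53 , -0.057])]
(np.float64(229.59962933139184), np.float64(158.8378516327545)) [(np.float64(295.1809706919653), np.float64(269.05890374682747)), (np.float64(294.23081403957326), np.float64(225.21566945867664)), (np.float64(293.1503533119496), np.float64(175.359792850233)), (np.float64(291.9108104353897), np.float64(118.16336254539219))]
```

Run:
```python
from h import *
a=cv2.imread("pics/s3.png")[80:240,180:360];cv2.imwrite("pics/zs3.png",cv2.resize(a,None,fx=4,fy=4,interpolation=cv2.INTER_CUBIC))
```

```text
(no output)
```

View pics/zs3.png

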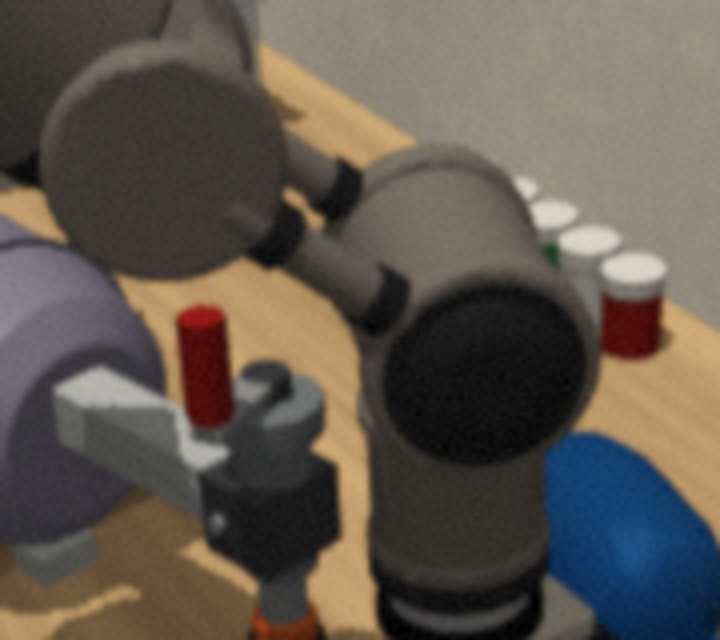

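Run:
```python
from h import *
class D(dict):pass
t=cam("top");s=cam("side")
print(tri(ray(t,333,244),ray(s,276,153)))
print(tri(ray(t,327,265),ray(s,254,143)))
for z in(.28,.3,.32,.34): print(z,onz(s,301,174,z))
```

```text
(array([ 0.52480287, -0.15894241,  0.36768668]), [np.float64(0.0009375913495794315), np.float64(0.0009375913495793568)])
(array([ 0.49661864, -0.14850045,  0.38754558]), [np.float64(0.0023865215194951357), np.float64(0.002386521519494943)])
0.28 [ 0.60379396 -0.10010353  0.28      ]
0.3 [ 0.58484414 -0.13030388  0.3       ]
0.32 [ 0.56589431 -0.16050424  0.32      ]
0.34 [ 0.54694449 -0.19070459  0.34      ]
```

Run:
```python
from h import *
a=cv2.imread("pics/t3.png")[190:270,190:290];cv2.imwrite("pics/zt3.png",cv2.resize(a,None,fx=7,fy=7,interpolation=cv2.INTER_CUBIC))
```

```text
(no output)
```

View pics/zt3.png

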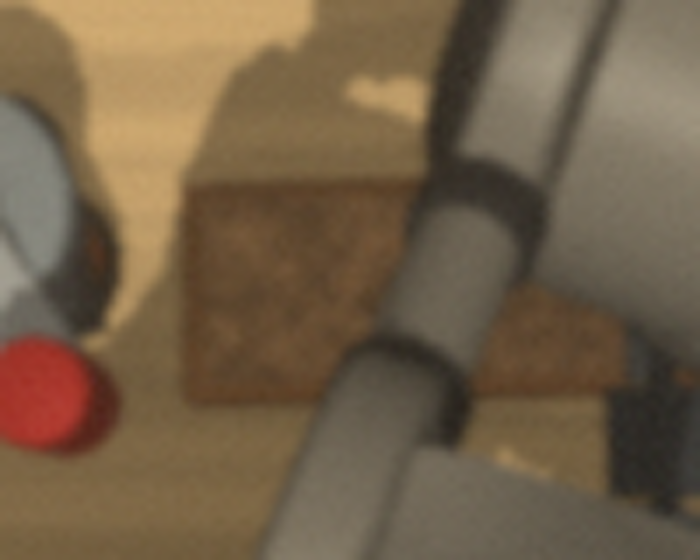

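Run:
```python
from h import *
t=cam("top")
for z in(.03,.036): print(onz(t,216.9,232,z),onz(t,216.9,216.4,z),onz(t,216.9,247.6,z))
M=rot();p=observe()["tool_pos"];print(p, np.degrees(np.arctan2(M[1,2],M[0,2])))
```

```text
[0.5667755  0.02219297 0.03      ] [0.59652337 0.02275291 0.03      ] [0.53724261 0.02163708 0.03      ]
[0.56630189 0.02157979 0.036     ] [0.59587375 0.02213642 0.036     ] [0.53694374 0.02102718 0.036     ]
[ 0.57165271 -0.12917601  0.01468098] -178.34622381292323
```

jog_arm(plan=[0,0,0,0,-1.5,-0.6,-1,0,0,0,0,-3.5,-0.8,-1,0,0,0,0,-5.5,-0.8,-1,0,0,0,0,-7.2,-0.8,-1,0,0,0,0,-8.0,-0.8,-1,0,0,0,0,-8.0,-0.8,-1,0,0,0,0,-8.0,-0.8,-1])

```text
time: 6.9
tool_pos: [0.5776, -0.0482, 0.0148]
tool_rot: [2.525, 1.57, -0.586]
contact_force: [-0.1, -0.4, -2.9]
opening: 0.0598
```

Run:
```python
from h import *
t=cam("top","pics/t4.png");s=cam("side","pics/s4.png");o=observe();print(o["tool_pos"],o["contact_force"],o["opening"])
M=rot();print(np.degrees(np.arctan2(M[1,2],M[0,2])))
a=s["image"][190:310,200:340,::-1];cv2.imwrite("pics/zs4.png",cv2.resize(a,None,fx=5,fy=5,interpolation=cv2.INTER_CUBIC))
a=t["image"][170:290,120:260,::-1];cv2.imwrite("pics/zt4.png",cv2.resize(a,None,fx=5,fy=5,interpolation=cv2.INTER_CUBIC))
```

```text
[ 0.577574   -0.04864776  0.01473461] [-0.48278282 -0.94665415 -2.10374033] 0.05988897033473183
-178.30394623079584
```

View pics/zs4.png

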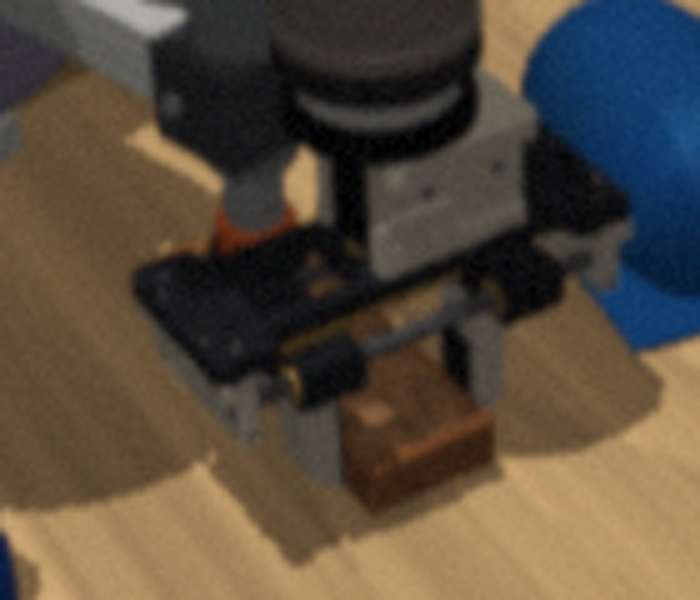

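View pics/zt4.png

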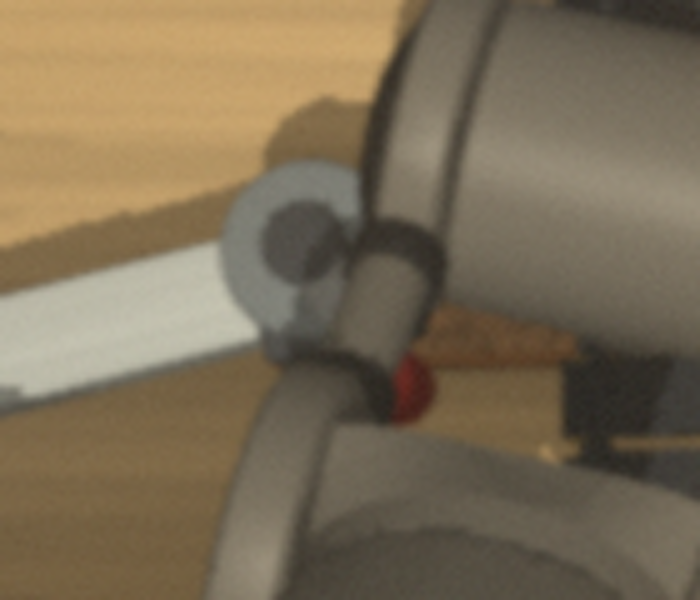

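jog_arm(plan=[0,0,0,0.5,0,0,-1,0,0,0,0.9,0,0,-1,0,0,0,1.1,0,0,-1,0,0,0,1.2,0,0,-1,0,0,0,1.2,0,0,-1])

```text
time: 7.5
tool_pos: [0.5773, -0.0481, 0.0029]
tool_rot: [0.245, 1.571, -2.867]
contact_force: [-2.3, -1.0, 2.4]
opening: 0.0598
```

Run:
```python
from h import *
s=cam("side","pics/s5.png");o=observe();print(o["tool_pos"],o["contact_force"],o["opening"])
a=s["image"][190:310,200:340,::-1];cv2.imwrite("pics/zs5.png",cv2.resize(a,None,fx=5,fy=5,interpolation=cv2.INTER_CUBIC))
```

```text
[ 0.57726616 -0.04811855  0.0029056 ] [-2.98477019 -0.60856085  2.94480589] 0.059671982368124626
```

View pics/zs5.png

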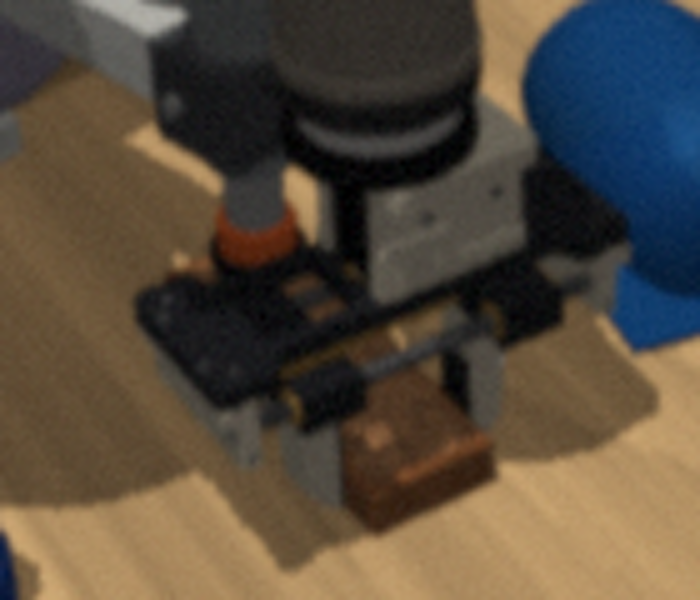

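Block is down on the bench; the foot looks clear above it. Release and withdraw backwards, then up.

jog_arm(plan=[0,0,0,0,0,0,1,0,0,0,0,0,0,1,0,0,0,0,0,0,1,0,0,0,0,0,0,1,0,0,0,-1,1,0,1,0,0,0,-2,4,0,1,0,0,0,-4,8,0,1,0,0,0,-8,11,0,1,0,0,0,-12,13,0,1,0,0,0,-16,14,0,1])

```text
time: 8.55
tool_pos: [0.5812, -0.1907, 0.1651]
tool_rot: [2.334, 1.57, -0.779]
contact_force: [-0.2, 0.5, -0.8]
opening: 0.0917
```

Run:
```python
from h import *
t=cam("top","pics/t6.png");s=cam("side","pics/s6.png");o=observe();print(o["tool_pos"],o["contact_force"],o["opening"])
a=s["image"][150:310,180:340,::-1];cv2.imwrite("pics/zs6.png",cv2.resize(a,None,fx=3.7,fy=3.7,interpolation=cv2.INTER_CUBIC))
a=t["image"][170:290,120:260,::-1];cv2.imwrite("pics/zt6.png",cv2.resize(a,None,fx=5,fy=5,interpolation=cv2.INTER_CUBIC))
```

```text
[ 0.5844219  -0.19169172  0.17000319] [ 0.10076136 -0.16734283 -0.48602637] 0.09188956825730667
```

View pics/zs6.png

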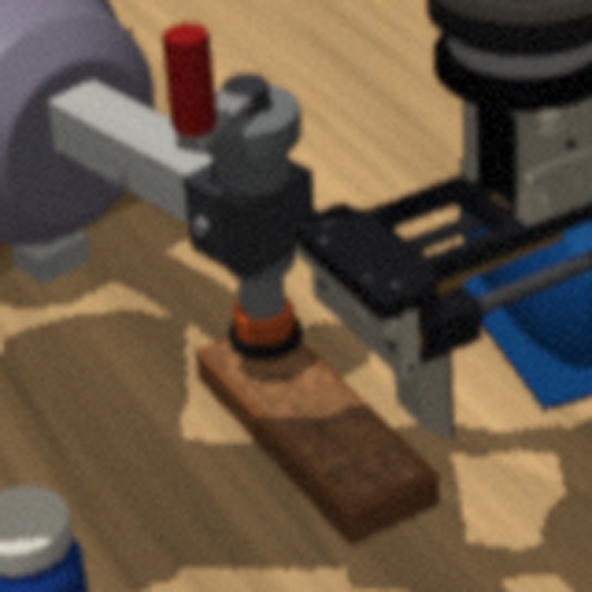

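View pics/zt6.png

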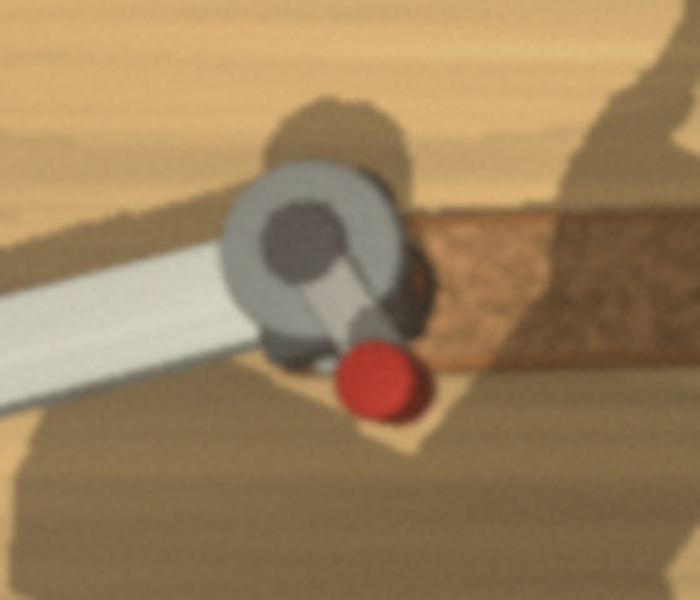

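Run:
```python
from h import *
t=cam("top");s=cam("side")
S=lambda u,v:(180+u/3.7,150+v/3.7)
for p in((200,352),(350,517),(440,478)): print("side",onz(s,*S(*p),.024))
T=lambda u,v:(120+u/5,170+v/5)
for p in((500,212),(500,370),(440,373),(690,364),(690,206)): print("top",onz(t,*T(*p),.024))
for p in ((265,345),(232,335),(300,333)):
  for z in (.042,.046,.05): print("sole",p,z,onz(s,*S(*p),z))
for p in ((.573,.0595,.024),(.573,.0595,.048),(.551,.0595,.048),(.595,.0595,.048),(.573,.0375,.048)): print("proj",(np.array(proj(s,p))-[180,150])*3.7)
```

```text
side [0.54634359 0.09491774 0.024     ]
side [ 0.55000603 -0.08164296  0.024     ]
side [ 0.60765198 -0.08127146  0.024     ]
top [0.60491651 0.01758863 0.024     ]
top [0.54440577 0.01649306 0.024     ]
top [0.54315862 0.03923237 0.024     ]
top [ 0.54703171 -0.05571548  0.024     ]
top [ 0.60767313 -0.05515179  0.024     ]
sole (265, 345) 0.042 [0.5727955  0.05784868 0.042     ]
sole (265, 345) 0.046 [0.57056311 0.05303179 0.046     ]
sole (265, 345) 0.05 [0.56833072 0.04821489 0.05      ]
sole (232, 335) 0.042 [0.56078342 0.07744249 0.042     ]
sole (232, 335) 0.046 [0.55862397 0.07250661 0.046     ]
sole (232, 335) 0.05 [0.55646452 0.06757073 0.05      ]
sole (300, 333) 0.042 [0.59595131 0.0569055  0.042     ]
sole (300, 333) 0.046 [0.59357831 0.05209433 0.046     ]
sole (300, 333) 0.05 [0.59120531 0.04728316 0.05      ]
proj [265.99021792 367.40042147]
proj [263.34558849 335.40009882]
proj [230.15884743 347.7097538 ]
proj [295.97245422 323.29811329]
proj [280.84036114 354.41085387]
```

jog_arm(plan=[-8.5,0,0,-4,0,0.5,1,-17,0,0,-8,-1,1,1,-25.5,0,0,-12,-2,1.5,1,-34,0,0,-14,-5,2,1,-42.5,0,0,-14,-8,2.5,1,-51,0,0,-14,-11,3,1,-59.5,0,0,-14,-14,3.5,1,-68,0,0,-14,-17,4,1,-76.5,0,0,-14,-20,4.5,1,-85,0,0,-14,-22.1,4.9,1])

```text
time: 9.75
tool_pos: [0.5247, 0.0336, 0.3013]
tool_rot: [-1.74, 1.567, 2.923]
contact_force: [0.1, 0.2, 0.4]
opening: 0.092
```

Run:
```python
from h import *
w=cam("wrist","pics/w7.png");cam("side","pics/s7.png");o=observe();print(o["tool_pos"],o["contact_force"],o["opening"],o["qpos"].round(2))
M=rot();print(np.degrees(np.arctan2(M[1,2],M[0,2])));print(rel(M,o["tool_pos"],(.5282,.0276,.237)))
print(proj(w,(.5282,.0276,.276),True))
```

```text
[0.52469752 0.03420044 0.30153998] [-0.27033819  0.065263   -0.06859575] 0.09164710419525492 [-0.08  0.3   1.38  0.    1.47  1.54]
-92.88699539224571
[6.45 0.4  0.65]
(np.float64(290.8232759007699), np.float64(233.7806730123237))
```

View pics/w7.png

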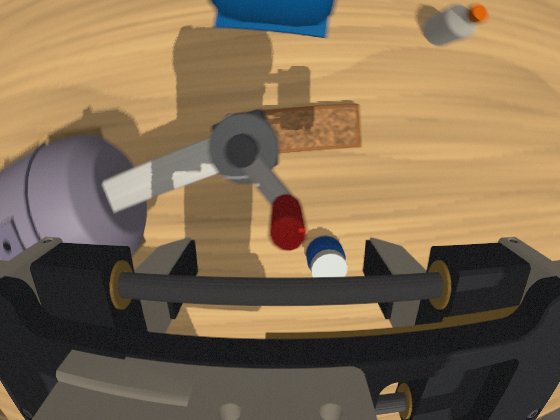

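View pics/s7.png

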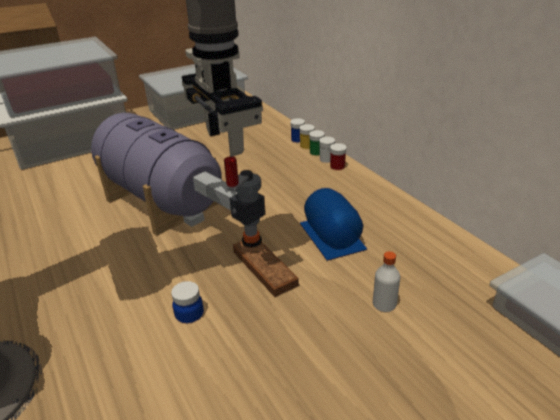

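Run:
```python
from h import *
w=cam("wrist")
hsv=cv2.cvtColor(w["image"],cv2.COLOR_RGB2HSV);m=((hsv[...,0]<6)|(hsv[...,0]>174))&(hsv[...,1]>180)&(hsv[...,2]>60);m[:,:200]=0;m[:,400:]=0
m,st,ce=big(m);print(st,ce)
for u,v in((287.5,236),(288,238)):print(onz(w,u,v,.276,True))
# crank axis cap
print(onz(w,242,150,.2194,True))
```

```text
[ 273  194   37   56 1597] [289.95491547 222.32623669]
[0.52671683 0.03023555 0.276     ]
[0.52538688 0.02998474 0.276     ]
[0.57379348 0.06082049 0.2194    ]
```

jog_arm(plan=[0,0,0,1.5,0.2,0.3,1,0,0,0,3,0.3,0.55,1,0,0,0,5,0.3,0.55,1,0,0,0,6.2,0.3,0.55,1,0,0,0,6.4,0.3,0.55,1,0,0,0,6.4,0.3,0.55,1])

```text
time: 10.5
tool_pos: [0.5287, 0.0255, 0.2385]
tool_rot: [-1.575, 1.57, 3.08]
contact_force: [0.6, -0.1, -0.3]
opening: 0.0922
```

jog_arm(plan=[0,0,0,0,0,0,-1,0,0,0,0,0,0,-1,0,0,0,0,0,0,-1,0,0,0,0,0,0,-1,0,0,0,0,0,0,-1,0,0,0,0,0,0,-1,0,0,0,0,0,0,-1], newtons=40)

```text
time: 11.2
tool_pos: [0.5287, 0.0259, 0.2387]
tool_rot: [2.684, 1.571, 1.056]
contact_force: [-0.2, -0.2, -0.2]
opening: 0.0406
```

Run:
```python
from h import *
o=observe();print(o["time"],o["tool_pos"],o["contact_force"],o["torque"],o["opening"],o["qpos"].round(2))
M=rot();print(M.round(3),np.degrees(np.arctan2(M[1,2],M[0,2])))
```

```text
11.2 [0.52866186 0.02592757 0.23872236] [-0.17305554 -0.16145959 -0.22935644] [-0.04436473  0.17390379  0.04450577] 0.04060075776206564 [-0.1   0.34  1.49  0.    1.31  1.53]
[[ 0.     0.998 -0.057]
 [ 0.    -0.057 -0.998]
 [-1.     0.    -0.   ]] -93.25801402769771
```

Still closing; a few more rows.

jog_arm(plan=[0,0,0,0,0,0,-1,0,0,0,0,0,0,-1,0,0,0,0,0,0,-1,0,0,0,0,0,0,-1,0,0,0,0,0,0,-1])

```text
time: 11.7
tool_pos: [0.5287, 0.0268, 0.2387]
tool_rot: [3.035, 1.569, 1.407]
contact_force: [0.3, 4.8, 0.1]
opening: 0.0235
```

Run:
```python
from h import *
o=observe();print(o["time"],o["tool_pos"],o["contact_force"],o["torque"],o["opening"],o["qpos"].round(2))
cam("top","pics/t8.png")
a=cv2.imread("pics/t8.png")[170:290,120:260];cv2.imwrite("pics/zt8.png",cv2.resize(a,None,fx=5,fy=5,interpolation=cv2.INTER_CUBIC))
```

```text
11.7 [0.52874532 0.02682877 0.23869383] [0.3042711  4.79315322 0.09362356] [0.84017902 0.03886163 0.00980965] 0.023478511701985793 [-0.1   0.34  1.49  0.    1.31  1.53]
```

```bash
cat >> h.py <<'E'
def circ(th0,ths,R_=5.5,corr=(0,0)):
    M=rot(); out=[]
    for th in ths:
        a,b=np.radians(th0),np.radians(th)
        d=np.array([R_*(np.cos(b)-np.cos(a))+corr[0],R_*(np.sin(b)-np.sin(a))+corr[1],0])
        q=M.T@d; out.append([0,0,0,0,round(q[1],2),round(q[2],2),-1])
    print(", ".join(str(v) for r in out for v in r))
E
python3 - <<'E'
from h import *
circ(217,[212,204,194,184,174,164,154,144,134,134],corr=(0,.09))
E
```

```text
0, 0, 0, 0, -0.3, -0.47, -1, 0, 0, 0, 0, -0.7, -1.13, -1, 0, 0, 0, 0, -1.06, -2.01, -1, 0, 0, 0, 0, -1.26, -2.95, -1, 0, 0, 0, 0, -1.3, -3.91, -1, 0, 0, 0, 0, -1.17, -4.86, -1, 0, 0, 0, 0, -0.88, -5.77, -1, 0, 0, 0, 0, -0.43, -6.62, -1, 0, 0, 0, 0, 0.16, -7.38, -1, 0, 0, 0, 0, 0.16, -7.38, -1
```

jog_arm(plan=[0,0,0,0,-0.3,-0.47,-1,0,0,0,0,-0.7,-1.13,-1,0,0,0,0,-1.06,-2.01,-1,0,0,0,0,-1.26,-2.95,-1,0,0,0,0,-1.3,-3.91,-1,0,0,0,0,-1.17,-4.86,-1,0,0,0,0,-0.88,-5.77,-1,0,0,0,0,-0.43,-6.62,-1,0,0,0,0,0.16,-7.38,-1,0,0,0,0,0.16,-7.38,-1])

```text
time: 12.75
tool_pos: [0.5349, 0.0986, 0.2387]
tool_rot: [0.223, 1.568, -1.404]
contact_force: [2.1, -4.2, 0.2]
opening: 0.0233
```

```bash
cat >> h.py <<'E'
def st(c=(.5728,.0600)):
    o=observe();p=o["tool_pos"];d=p[:2]-np.array(c);th=np.degrees(np.arctan2(d[1],d[0]))%360
    r=d/np.linalg.norm(d);tg=np.array([r[1],-r[0]]) # clockwise
    f=o["contact_force"];print("t",o["time"],"p",p.round(4),"th",th.round(1),"R",np.linalg.norm(d).round(4),"f",f.round(1),"rad",(f[:2]@r).round(1),"resist",(-f[:2]@tg).round(1),"open",o["opening"].round(4),"q6",o["qpos"][5].round(2)); return th
E
python3 - <<'E'
from h import *
th=st();M=rot();print(np.degrees(np.arctan2(M[1,2],M[0,2])))
cam("side","pics/s9.png")
E
```

```text
Traceback (most recent call last):
  File "h.py", line 45, in st
    f=o["contact_force"];print("t",o["time"],"p",p.round(4),"th",th.round(1),"R",np.linalg.norm(d).round(4),"f",f.round(1),"rad",(f[:2]@r).round(1),"resist",(-f[:2]@tg).round(1),"open",o["opening"].round(4),"q6",o["qpos"][5].round(2)); return th
                                                                                                                                                                                         ^^^^^^^^^^^^^^^^^^
AttributeError: 'float' object has no attribute 'round'
```

```bash
sed -i 's/o\["opening"\].round(4)/round(o["opening"],4)/; s/o\["time"\],"p"/round(o["time"],2),"p"/' h.py
python3 - <<'E'
from h import *
cam("side","pics/s9.png")
th=st();M=rot();print(np.degrees(np.arctan2(M[1,2],M[0,2])))
E
```

```text
t 12.8 p [0.5349 0.0986 0.2387] th 134.5 R 0.0541 f [ 2.7 -3.  -1. ] rad -4.0 resist 0.2 open 0.0233 q6 1.67
-93.25583344884296
```

View pics/s9.png

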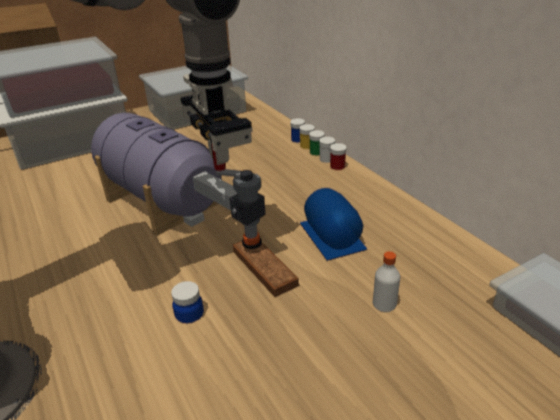

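```bash
sed -i 's/c=(.5728,.0600)/c=(.5732,.0591)/' h.py
python3 - <<'E'
from h import *
st()
circ(134,[128,118,107,96,85,74,63,52,43,43],corr=(.05,-.06))
E
```

```text
t 12.8 p [0.5349 0.0986 0.2387] th 134.1 R 0.055 f [ 2.7 -3.  -1. ] rad -4.0 resist 0.2 open 0.0233 q6 1.67
0, 0, 0, 0, 0.47, -0.34, -1, 0, 0, 0, 0, 1.24, -0.91, -1, 0, 0, 0, 0, 2.19, -1.37, -1, 0, 0, 0, 0, 3.21, -1.64, -1, 0, 0, 0, 0, 4.26, -1.71, -1, 0, 0, 0, 0, 5.31, -1.57, -1, 0, 0, 0, 0, 6.31, -1.24, -1, 0, 0, 0, 0, 7.23, -0.73, -1, 0, 0, 0, 0, 7.9, -0.18, -1, 0, 0, 0, 0, 7.9, -0.18, -1
```

jog_arm(plan=[0,0,0,0,0.47,-0.34,-1,0,0,0,0,1.24,-0.91,-1,0,0,0,0,2.19,-1.37,-1,0,0,0,0,3.21,-1.64,-1,0,0,0,0,4.26,-1.71,-1,0,0,0,0,5.31,-1.57,-1,0,0,0,0,6.31,-1.24,-1,0,0,0,0,7.23,-0.73,-1,0,0,0,0,7.9,-0.18,-1,0,0,0,0,7.9,-0.18,-1])

```text
time: 13.8
tool_pos: [0.6132, 0.0972, 0.2388]
tool_rot: [-2.539, 1.569, 2.116]
contact_force: [-1.0, 0.7, 1.7]
opening: 0.0232
```

Run:
```python
from h import *
t=st()
circ(t,[36,27,17,7,-3,-13,-23,-32,-38,-38])
```

```text
t 13.8 p [0.6132 0.0972 0.2388] th 43.6 R 0.0552 f [-1.   0.7  1.7] rad -0.2 resist 1.1 open 0.0232 q6 1.66
0, 0, 0, 0, 0.5, 0.53, -1, 0, 0, 0, 0, 0.99, 1.24, -1, 0, 0, 0, 0, 1.4, 2.11, -1, 0, 0, 0, 0, 1.65, 3.03, -1, 0, 0, 0, 0, 1.74, 3.99, -1, 0, 0, 0, 0, 1.66, 4.94, -1, 0, 0, 0, 0, 1.42, 5.87, -1, 0, 0, 0, 0, 1.06, 6.66, -1, 0, 0, 0, 0, 0.76, 7.15, -1, 0, 0, 0, 0, 0.76, 7.15, -1
```

jog_arm(plan=[0,0,0,0,0.5,0.53,-1,0,0,0,0,0.99,1.24,-1,0,0,0,0,1.4,2.11,-1,0,0,0,0,1.65,3.03,-1,0,0,0,0,1.74,3.99,-1,0,0,0,0,1.66,4.94,-1,0,0,0,0,1.42,5.87,-1,0,0,0,0,1.06,6.66,-1,0,0,0,0,0.76,7.15,-1,0,0,0,0,0.76,7.15,-1])

```text
time: 14.8
tool_pos: [0.6169, 0.0255, 0.2388]
tool_rot: [2.452, 1.569, 0.824]
contact_force: [2.3, 3.4, -0.9]
opening: 0.0235
```

Run:
```python
from h import *
t=st()
s=cam("side","pics/s10.png")
a=s["image"][190:290,200:340,::-1];cv2.imwrite("pics/zs10.png",cv2.resize(a,None,fx=5,fy=5,interpolation=cv2.INTER_CUBIC))
```

```text
t 14.8 p [0.6169 0.0255 0.2388] th 322.4 R 0.0552 f [ 2.3  3.4 -0.9] rad -0.2 resist 4.1 open 0.0235 q6 1.54
```

View pics/zs10.png

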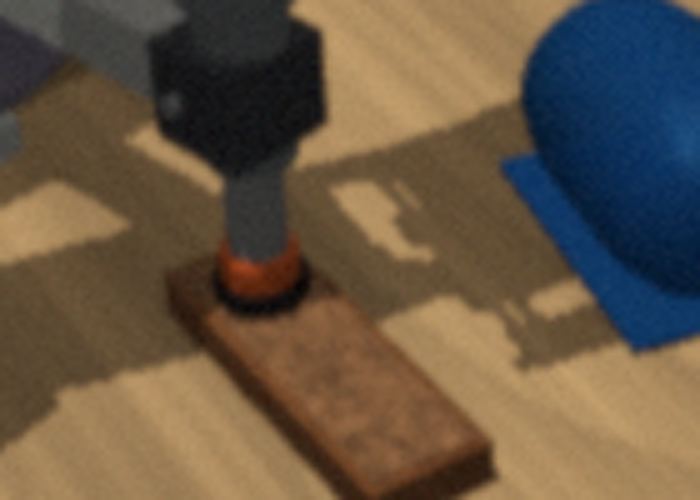

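jog_arm(plan=[0,0,0,0,0,0,-1,0,0,0,0,0,0,-1,0,0,0,0,0,0,-1])

```text
time: 15.15
tool_pos: [0.617, 0.0254, 0.2388]
tool_rot: [-3.131, 1.57, 1.525]
contact_force: [0.1, 3.4, 1.2]
opening: 0.0237
```

Run:
```python
from h import *
t=st()
circ(t,[t-5,t-10,t-15])
```

```text
t 15.15 p [0.617  0.0254 0.2388] th 322.4 R 0.0552 f [0.1 3.4 1.2] rad -2.0 resist 2.7 open 0.0237 q6 1.54
0, 0, 0, 0, -0.29, 0.38, -1, 0, 0, 0, 0, -0.61, 0.74, -1, 0, 0, 0, 0, -0.96, 1.07, -1
```

jog_arm(plan=[0,0,0,0,-0.29,0.38,-1,0,0,0,0,-0.61,0.74,-1,0,0,0,0,-0.96,1.07,-1])

```text
time: 15.45
tool_pos: [0.6072, 0.0157, 0.2388]
tool_rot: [2.413, 1.569, 0.786]
contact_force: [3.5, 6.6, -0.6]
opening: 0.0234
```

Run:
```python
from h import *
t=st()
```

```text
t 15.45 p [0.6072 0.0157 0.2388] th 308.1 R 0.0552 f [ 3.5  6.6 -0.6] rad -3.0 resist 6.8 open 0.0234 q6 1.53
```

jog_arm(plan=[0,0,0,0,0,0,-1,0,0,0,0,0,0,-1])

```text
time: 15.65
tool_pos: [0.6067, 0.0153, 0.2387]
tool_rot: [-3.117, 1.57, 1.538]
contact_force: [1.4, 5.2, -0.4]
opening: 0.0232
```

Run:
```python
from h import *
t=st()
circ(t,[t-5,t-10,t-15])
```

```text
t 15.65 p [0.6067 0.0153 0.2387] th 307.4 R 0.0552 f [ 1.4  5.2 -0.4] rad -3.3 resist 4.3 open 0.0232 q6 1.53
0, 0, 0, 0, -0.38, 0.3, -1, 0, 0, 0, 0, -0.78, 0.56, -1, 0, 0, 0, 0, -1.2, 0.79, -1
```

Run:
```python
from h import *
t=st()
circ(t,[t-6,t-13,t-20],corr=(-.03,.04))
```

```text
t 15.65 p [0.6067 0.0153 0.2387] th 307.4 R 0.0552 f [ 1.4  5.2 -0.4] rad -3.3 resist 4.3 open 0.0232 q6 1.53
0, 0, 0, 0, -0.49, 0.31, -1, 0, 0, 0, 0, -1.06, 0.66, -1, 0, 0, 0, 0, -1.68, 0.94, -1
```

jog_arm(plan=[0,0,0,0,-0.49,0.31,-1,0,0,0,0,-1.06,0.66,-1,0,0,0,0,-1.68,0.94,-1])

```text
time: 15.95
tool_pos: [0.5903, 0.0067, 0.2387]
tool_rot: [1.915, 1.568, 0.288]
contact_force: [5.5, 6.0, -0.6]
opening: 0.0231
```

Run:
```python
from h import *
t=st()
```

```text
t 15.95 p [0.5903 0.0067 0.2387] th 288.1 R 0.0551 f [ 5.5  6.  -0.6] rad -4.0 resist 7.1 open 0.0231 q6 1.51
```

jog_arm(plan=[0,0,0,0,0,0,-1,0,0,0,0,0,0,-1,0,0,0,0,0,0,-1])

```text
time: 16.25
tool_pos: [0.5894, 0.0064, 0.2387]
tool_rot: [-1.557, 1.571, 3.099]
contact_force: [-0.2, 2.7, 0.9]
opening: 0.0233
```

Run:
```python
from h import *
t=st()
circ(t,[t-6,t-13,t-20])
s=cam("side","pics/s11.png")
a=s["image"][190:290,200:340,::-1];cv2.imwrite("pics/zs11.png",cv2.resize(a,None,fx=5,fy=5,interpolation=cv2.INTER_CUBIC))
st()
```

```text
t 16.25 p [0.5894 0.0064 0.2387] th 287.1 R 0.0551 f [-0.2  2.7  0.9] rad -2.7 resist 0.6 open 0.0233 q6 1.51
0, 0, 0, 0, -0.55, 0.17, -1, 0, 0, 0, 0, -1.21, 0.3, -1, 0, 0, 0, 0, -1.88, 0.34, -1
t 16.3 p [0.5894 0.0064 0.2387] th 287.1 R 0.0551 f [1.3 2.8 1. ] rad -2.3 resist 2.1 open 0.0233 q6 1.51
```

View pics/zs11.png

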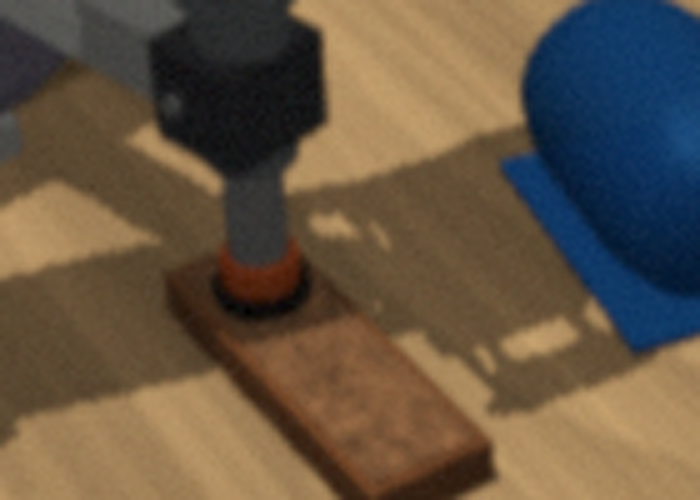

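jog_arm(plan=[0,0,0,0,-0.55,0.17,-1,0,0,0,0,-1.21,0.3,-1,0,0,0,0,-1.88,0.34,-1])

```text
time: 16.6
tool_pos: [0.5717, 0.0041, 0.2388]
tool_rot: [1.667, 1.568, 0.039]
contact_force: [6.4, 3.8, -2.0]
opening: 0.0232
```

Run:
```python
from h import *
t=st()
```

```text
t 16.6 p [0.5717 0.0041 0.2388] th 268.4 R 0.055 f [ 6.4  3.8 -2. ] rad -4.0 resist 6.3 open 0.0232 q6 1.5
```

jog_arm(plan=[0,0,0,0,0,0,-1,0,0,0,0,0,0,-1,0,0,0,0,0,0,-1])

```text
time: 16.9
tool_pos: [0.5707, 0.0041, 0.2387]
tool_rot: [1.824, 1.57, 0.196]
contact_force: [2.7, 4.3, 0.4]
opening: 0.0233
```

Run:
```python
from h import *
t=st()
circ(t,[t-6,t-13,t-20])
cam("wrist");st();cam("wrist");st()
```

```text
t 16.9 p [0.5707 0.0041 0.2387] th 267.4 R 0.0551 f [2.7 4.3 0.4] rad -4.4 resist 2.5 open 0.0233 q6 1.5
0, 0, 0, 0, -0.58, -0.02, -1, 0, 0, 0, 0, -1.24, -0.13, -1, 0, 0, 0, 0, -1.88, -0.31, -1
t 16.95 p [0.5707 0.0041 0.2387] th 267.4 R 0.055 f [3.7 4.2 0.3] rad -4.3 resist 3.5 open 0.0235 q6 1.5
t 17.0 p [0.5707 0.0041 0.2387] th 267.4 R 0.0551 f [ 1.8  3.5 -0.6] rad -3.6 resist 1.6 open 0.0229 q6 1.5
```

Run:
```python
from h import *
t=267.4
circ(t,[t-6,t-13,t-20],corr=(0,.06))
```

```text
0, 0, 0, 0, -0.58, -0.08, -1, 0, 0, 0, 0, -1.24, -0.19, -1, 0, 0, 0, 0, -1.89, -0.37, -1
```

jog_arm(plan=[0,0,0,0,-0.58,-0.08,-1,0,0,0,0,-1.24,-0.19,-1,0,0,0,0,-1.89,-0.37,-1])

```text
time: 17.3
tool_pos: [0.553, 0.0079, 0.2388]
tool_rot: [1.181, 1.567, -0.447]
contact_force: [8.0, 1.6, -3.0]
opening: 0.0231
```

Run:
```python
from h import *
t=st()
```

```text
t 17.3 p [0.553  0.0079 0.2388] th 248.5 R 0.055 f [ 8.   1.6 -3. ] rad -4.4 resist 6.8 open 0.0231 q6 1.5
```

jog_arm(plan=[0,0,0,0,0,0,-1,0,0,0,0,0,0,-1,0,0,0,0,0,0,-1])

```text
time: 17.6
tool_pos: [0.5521, 0.0083, 0.2388]
tool_rot: [0.646, 1.57, -0.982]
contact_force: [3.7, 0.9, -0.9]
opening: 0.023
```

Run:
```python
from h import *
t=st()
circ(t,[t-6,t-13,t-20])
cam("wrist");st();cam("wrist");st()
```

```text
t 17.6 p [0.5521 0.0083 0.2388] th 247.4 R 0.055 f [ 3.7  0.9 -0.9] rad -2.3 resist 3.1 open 0.023 q6 1.5
0, 0, 0, 0, -0.53, -0.22, -1, 0, 0, 0, 0, -1.12, -0.54, -1, 0, 0, 0, 0, -1.67, -0.93, -1
t 17.65 p [0.5521 0.0084 0.2388] th 247.4 R 0.0549 f [ 4.6  0.9 -1.4] rad -2.6 resist 3.9 open 0.0233 q6 1.5
t 17.7 p [0.5521 0.0084 0.2388] th 247.4 R 0.0549 f [ 4.4  0.4 -1.2] rad -2.0 resist 3.9 open 0.0232 q6 1.5
```

jog_arm(plan=[0,0,0,0,-0.53,-0.24,-1,0,0,0,0,-1.11,-0.56,-1,0,0,0,0,-1.66,-0.95,-1])

```text
time: 18.0
tool_pos: [0.5368, 0.018, 0.2388]
tool_rot: [0.904, 1.567, -0.724]
contact_force: [7.9, -2.3, -3.4]
opening: 0.0231
```

Run:
```python
from h import *
t=st()
```

```text
t 18.0 p [0.5368 0.018  0.2388] th 228.4 R 0.0549 f [ 7.9 -2.3 -3.4] rad -3.5 resist 7.5 open 0.0231 q6 1.52
```

jog_arm(plan=[0,0,0,0,0,0,-1,0,0,0,0,0,0,-1,0,0,0,0,0,0,-1])

```text
time: 18.3
tool_pos: [0.536, 0.0187, 0.2388]
tool_rot: [0.549, 1.57, -1.079]
contact_force: [4.5, -1.7, -1.9]
opening: 0.0234
```

Run:
```python
from h import *
t=st()
circ(t,[t-6,t-13,t-20])
cam("wrist");st();cam("wrist");st()
```

```text
t 18.3 p [0.536  0.0187 0.2388] th 227.4 R 0.0549 f [ 4.5 -1.7 -1.9] rad -1.8 resist 4.4 open 0.0234 q6 1.52
0, 0, 0, 0, -0.43, -0.39, -1, 0, 0, 0, 0, -0.87, -0.89, -1, 0, 0, 0, 0, -1.24, -1.45, -1
t 18.35 p [0.536  0.0188 0.2388] th 227.3 R 0.0549 f [ 3.9 -1.6 -1.3] rad -1.5 resist 4.0 open 0.0234 q6 1.52
t 18.4 p [0.536  0.0187 0.2388] th 227.4 R 0.0549 f [ 4.2 -2.5 -0.9] rad -1.0 resist 4.8 open 0.0231 q6 1.52
```

Run:
```python
from h import *
cam("side","pics/s12.png")
for n in ("s6","s9","s10","s11","s12"):
    im=cv2.imread(f"pics/{n}.png")[225:262,235:270]
    hsv=cv2.cvtColor(im,cv2.COLOR_BGR2HSV).astype(int)
    m=(hsv[...,1]>150)&((hsv[...,0]<12))&(hsv[...,2]>60)
    ys,xs=np.nonzero(m)
    g=cv2.cvtColor(im,cv2.COLOR_BGR2GRAY).astype(float)[:,14:19].mean(1)
    print(n,len(ys),(xs.mean()+235).round(2),(ys.mean()+225).round(2),ys.min()+225,ys.max()+225,g.round(0).astype(int).tolist())
```

```text
s6 129 249.64 239.32 231 261 [50, 57, 59, 59, 60, 59, 60, 60, 59, 60, 60, 63, 60, 57, 50, 52, 46, 42, 25, 15, 12, 22, 41, 55, 62, 60, 59, 69, 90, 106, 111, 109, 106, 103, 102, 101, 94]
s9 127 249.94 240.96 233 261 [44, 49, 52, 52, 49, 52, 52, 52, 52, 54, 53, 53, 54, 53, 54, 50, 45, 44, 43, 36, 25, 15, 11, 20, 38, 50, 52, 59, 76, 93, 100, 96, 91, 90, 88, 88, 85]
s10 124 250.33 244.98 237 261 [47, 50, 52, 52, 54, 52, 54, 53, 52, 52, 54, 54, 52, 53, 52, 53, 57, 63, 71, 68, 59, 54, 51, 45, 32, 21, 12, 20, 44, 74, 95, 97, 93, 91, 90, 89, 86]
s11 116 250.85 245.69 238 260 [44, 52, 54, 53, 53, 54, 54, 54, 54, 53, 53, 54, 53, 52, 52, 51, 53, 54, 56, 55, 50, 47, 45, 44, 35, 22, 13, 9, 19, 38, 52, 53, 58, 74, 87, 89, 87]
s12 107 250.89 245.87 239 260 [46, 51, 50, 53, 53, 52, 54, 52, 53, 51, 54, 54, 53, 53, 54, 53, 54, 52, 56, 55, 56, 49, 47, 45, 42, 33, 16, 12, 14, 30, 52, 74, 88, 92, 91, 90, 88]
```

Run:
```python
from h import *
t=227.4
circ(t,[t-6,t-13,t-20],corr=(.03,.0))
```

```text
0, 0, 0, 0, -0.4, -0.39, -1, 0, 0, 0, 0, -0.84, -0.89, -1, 0, 0, 0, 0, -1.21, -1.45, -1
```

jog_arm(plan=[0,0,0,0,-0.4,-0.39,-1,0,0,0,0,-0.84,-0.89,-1,0,0,0,0,-1.21,-1.45,-1])

```text
time: 18.75
tool_pos: [0.525, 0.0329, 0.2388]
tool_rot: [0.428, 1.568, -1.2]
contact_force: [6.3, -6.8, -3.1]
opening: 0.023
```

Run:
```python
from h import *
t=st()
```

```text
t 18.75 p [0.525  0.0329 0.2388] th 208.5 R 0.0549 f [ 6.3 -6.8 -3.1] rad -2.3 resist 9.0 open 0.023 q6 1.55
```

jog_arm(plan=[0,0,0,0,0,0,-1,0,0,0,0,0,0,-1,0,0,0,0,0,0,-1])

```text
time: 19.05
tool_pos: [0.5246, 0.0338, 0.2387]
tool_rot: [0.007, 1.57, -1.621]
contact_force: [4.8, -3.5, -1.6]
opening: 0.0234
```

Run:
```python
from h import *
t=st()
cam("side","pics/s13.png");st();cam("side","pics/s13b.png");st();cam("side");st()
for n in ("s6","s9","s10","s11","s12","s13","s13b"):
    im=cv2.imread(f"pics/{n}.png")
    v=cv2.cvtColor(im,cv2.COLOR_BGR2GRAY).astype(float)
    # darkest row per column in columns 245..257, parabola fit
    ys=[]
    for u in range(246,258):
        col=cv2.GaussianBlur(v[:,u:u+1],(1,5),1.2)[234:258,0];i=int(np.argmin(col));a,b,c=col[i-1],col[i],col[i+1]
        ys.append(234+i+(a-c)/2/(a-2*b+c))
    # dark width-limits of sole: mask
    print(n,np.median(ys).round(2),np.mean(ys).round(2))
```

```text
t 19.05 p [0.5246 0.0338 0.2387] th 207.5 R 0.0549 f [ 4.8 -3.5 -1.6] rad -2.7 resist 5.3 open 0.0234 q6 1.55
t 19.1 p [0.5245 0.0337 0.2387] th 207.5 R 0.0549 f [ 3.9 -3.6 -1.5] rad -1.8 resist 5.0 open 0.0235 q6 1.55
t 19.15 p [0.5245 0.0337 0.2387] th 207.5 R 0.0549 f [ 3.6 -3.4 -1.1] rad -1.6 resist 4.6 open 0.0233 q6 1.55
t 19.2 p [0.5246 0.0338 0.2388] th 207.5 R 0.0548 f [ 4.3 -3.2 -1.6] rad -2.3 resist 4.9 open 0.0232 q6 1.55
s6 244.51 244.29
s9 246.47 246.21
s10 250.55 250.35
s11 251.32 251.17
s12 251.78 251.68
s13 251.73 251.69
s13b 251.65 251.62
```

Run:
```python
from h import *
t=207.5
circ(t,[t-6,t-13,t-20,t-27,t-33],corr=(.04,.02))
```

```text
0, 0, 0, 0, -0.23, -0.53, -1, 0, 0, 0, 0, -0.47, -1.16, -1, 0, 0, 0, 0, -0.64, -1.81, -1, 0, 0, 0, 0, -0.72, -2.47, -1, 0, 0, 0, 0, -0.73, -3.05, -1
```

jog_arm(plan=[0,0,0,0,-0.23,-0.53,-1,0,0,0,0,-0.47,-1.16,-1,0,0,0,0,-0.64,-1.81,-1,0,0,0,0,-0.72,-2.47,-1,0,0,0,0,-0.73,-3.05,-1])

```text
time: 19.7
tool_pos: [0.5184, 0.0631, 0.2387]
tool_rot: [-0.247, 1.566, -1.875]
contact_force: [2.1, -10.6, 0.7]
opening: 0.0236
```

Run:
```python
from h import *
t=st()
```

```text
t 19.7 p [0.5184 0.0631 0.2387] th 175.9 R 0.0549 f [  2.1 -10.6   0.7] rad -2.8 resist 10.5 open 0.0236 q6 1.61
```

jog_arm(plan=[0,0,0,0,0,0,-1,0,0,0,0,0,0,-1,0,0,0,0,0,0,-1])

```text
time: 20.0
tool_pos: [0.5185, 0.0638, 0.2387]
tool_rot: [-0.356, 1.568, -1.984]
contact_force: [1.3, -6.5, -0.5]
opening: 0.0233
```

Run:
```python
from h import *
t=st()
cam("side","pics/s14.png");st();cam("side");st();cam("side");st()
M=rot();print(np.degrees(np.arctan2(M[1,2],M[0,2])))
```

```text
t 20.0 p [0.5185 0.0638 0.2387] th 175.1 R 0.0549 f [ 1.3 -6.5 -0.5] rad -1.9 resist 6.4 open 0.0233 q6 1.61
t 20.05 p [0.5185 0.0638 0.2387] th 175.1 R 0.0549 f [ 1.5 -7.  -0.1] rad -2.1 resist 6.8 open 0.0233 q6 1.61
t 20.1 p [0.5185 0.0638 0.2387] th 175.1 R 0.0549 f [ 1.9 -5.8 -0. ] rad -2.4 resist 5.7 open 0.023 q6 1.61
t 20.15 p [0.5185 0.0638 0.2387] th 175.1 R 0.0549 f [ 1.  -6.5 -0.2] rad -1.6 resist 6.4 open 0.0233 q6 1.61
-93.28057661446469
```

jog_arm(plan=[0,0,0,0,0,0,1,0,0,0,0,0,0,1,0,0,0,0,0,0,1,0,0,0,0,0,0,1,0,0,0,0,0,0,1,0,0,0,0,0,0,1])

```text
time: 20.75
tool_pos: [0.5189, 0.0654, 0.2387]
tool_rot: [-2.165, 1.571, 2.491]
contact_force: [-0.2, 0.3, -0.2]
opening: 0.0669
```

Run:
```python
from h import *
w=cam("wrist","pics/w15.png");t=st()
```

```text
t 20.8 p [0.5189 0.0654 0.2387] th 173.4 R 0.0546 f [-0.1  0.1 -0.4] rad 0.1 resist -0.1 open 0.071 q6 1.61
```

View pics/w15.png

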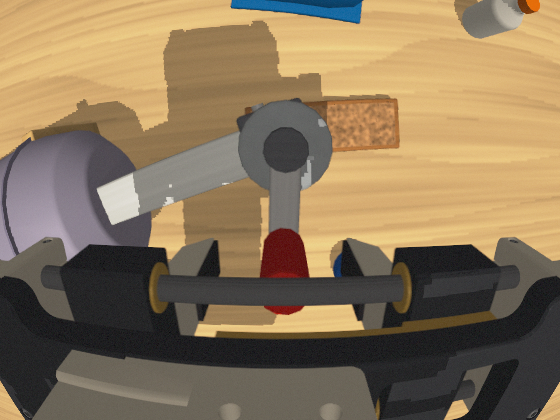

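Handle free between the fingers (x 262–308). Rise, then retreat.

jog_arm(plan=[0,0,0,0,0,0,1,0,0,0,-1,0,0,1,0,0,0,-3,0,0,1,0,0,0,-6,0,0,1,0,0,0,-9,0,0,1,0,0,0,-10,-3,0,1,0,0,0,-10,-6,0,1,0,0,0,-10,-9,0,1,0,0,0,-10,-11,0,1,0,0,0,-10,-11,0,1])

```text
time: 21.8
tool_pos: [0.4075, 0.0718, 0.3401]
tool_rot: [1.709, 1.569, 0.082]
contact_force: [0.4, -0.6, -0.1]
opening: 0.0916
```

Run:
```python
from h import *
t=cam("top","pics/t16.png");s=cam("side","pics/s16.png");o=observe();print(o["time"],o["tool_pos"],o["contact_force"])
a=t["image"][170:290,120:260,::-1];cv2.imwrite("pics/zt16.png",cv2.resize(a,None,fx=5,fy=5,interpolation=cv2.INTER_CUBIC))
a=s["image"][150:310,180:340,::-1];cv2.imwrite("pics/zs16.png",cv2.resize(a,None,fx=3.7,fy=3.7,interpolation=cv2.INTER_CUBIC))
```

```text
21.9 [0.40965873 0.07155539 0.33963001] [ 0.28322518  0.05251342 -0.16135022]
```

View pics/t16.png

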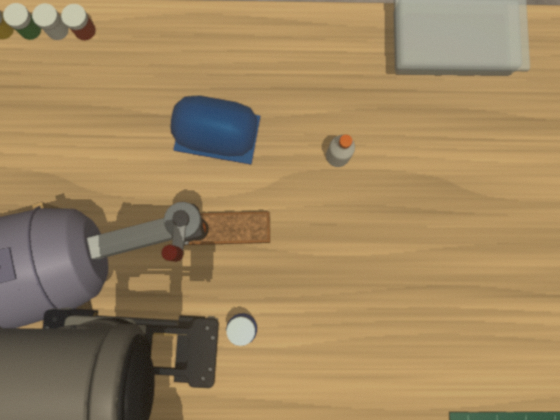

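View pics/zs16.png

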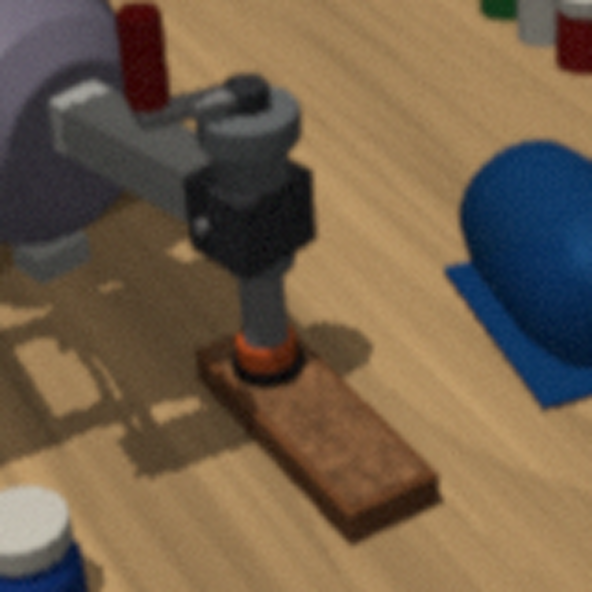

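View pics/zt16.png

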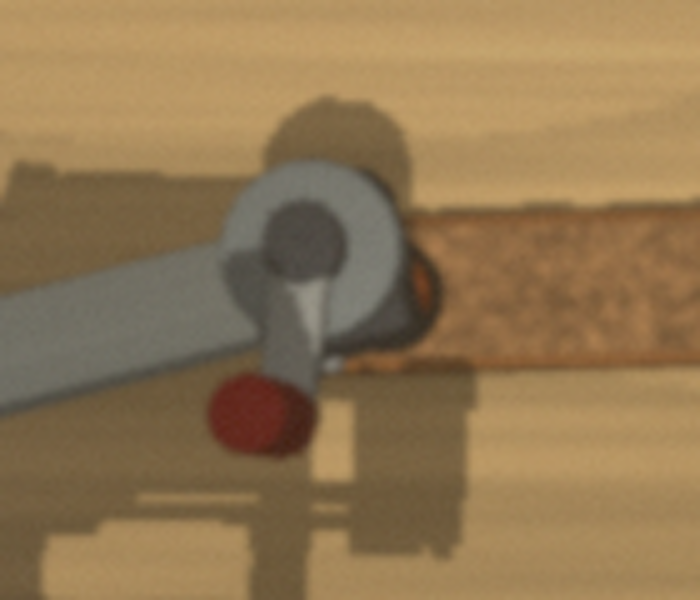

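Run:
```python
from h import *
t=cam("top");p=onz(t,168.6,252.4,.276);d=p[:2]-np.array([.5735,.060]);print(p,np.degrees(np.arctan2(d[1],d[0])),np.linalg.norm(d))
for nm,uv,z in (("glue cap",(345,142),.125),("jar lid",(240,330),.062)): print(nm,onz(t,*uv,z))
print(observe()["contact_force"].round(1)); robot.hand_in()
```

```text
[0.51783783 0.06523791 0.276     ] 174.62419750829596 0.055908074254179
glue cap [ 0.71959069 -0.21001136  0.125     ]
jar lid [ 0.38799496 -0.02580855  0.062     ]
[-0.   0.6  0.1]
the job is handed in; nothing more can be done
```

The bearing block is flat on the bench under the jack's foot, the foot bears on it, and the job was handed in at about 22 s.

- **Block:** I gripped it near one end, slid it under the foot and set it down. By the last pictures the whole sole stands on the block. Margins are about 4–8 mm at the sides and at least 13 mm at the end.
- **Crank:** I turned it clockwise about 400° in all, then let go. It stayed where I left it; the top picture puts the handle at 174.6°, against 175° when I released it.
- **Past contact:** The two ways I judged contact disagree.
  - In the side pictures the sole stopped sinking about 96° before the end of the turn.
  - The resistance at the handle starts to rise about 73° before the end. It went from about 6.5 N in free air to 10.5 N moving, and about 6.3 N held still.
  - I took the middle, about 85°. Either way it is near a quarter turn and well short of half.
- **Bystanders:** The bottle, the jar and the canopy appear in their original places in the last picture. I checked this by eye, not by measuring them again.
- **Arm:** It was clear of everything at hand-in, with no more than about 0.6 N at the wrist.

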